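# Clear the worn cutters from the clip strip into the treadle tipping box

## Robot

A 6-joint arm with a two-finger parallel gripper is mounted at the origin on the work surface; the furniture and walls round the work are solid. World frame = base frame: x ahead of the robot, y to its left, z up, the work surface at z = 0. Lengths are in m, angles in rad, forces in N, time in s.
With the tool pointing down it reaches from about 0.325 to 0.775 m from the base axis. Payload 9.3 kg.
Tool frame: the origin (TCP) lies at the very end of the fingers, on their centre line; the grasp point (between the pads) lies 19 mm behind it; z points along the fingers, y is the direction in which the jaws open and shut (so a half turn about z gives the same grasp; the last joint's range is limited). The gripper opens to 85 mm and grips with 20 to 120 N. Pads are 22 mm wide; open, the fingers measure 114 mm over their backs; the gripper's body (76 mm by 85 mm) begins 54 mm behind the grasp point. The pads swing forward as they close: fully open they stand 13 mm farther back than shut.
Start: joints at [-1.432, 0.259, 0.021, 1.334, 0, 1.418], TCP at [0.158, -0.527, 0.231] pointing down, gripper open.
Joint ranges: [-3.04, 3.04], [-0.91, 1.82], [-1.04, 1.36], [-1.92, 1.95], [-1.52, 1.45], [-3.14, 3.14]. Speed limits (rad/s): [2.22, 2.22, 2.79, 3.14, 3.14, 3.14].

## Interface

Orientations are given as a unit quaternion [x, y, z, w].
In Python, from bench import env gives the robot as it stands. The module is installed in compiled form; this text tells all that it offers.
- The arm moves only by the tool apply_moves, never from a script. Its argument "deltas" is a list of rows, each a list of 7 numbers: the closure, from 0 (fully open) to 1 (shut), then the shift along the tool's x, y, z in cm, then the turn, a rotation vector about the tool's x, y, z in degrees. In form: [[grip, tx, ty, tz, wx, wy, wz], ...]. A call has 1 to 20 rows; each row is the pose to reach, as a shift and turn from the pose commanded when the call began, along the tool's axes at that moment; what a row does not reach only later rows make up. A row lasts 1/12 s, in which the tool goes at most 41.7 mm and 7.16 degrees, less where a joint would pass 70% of its speed; a pose out of reach is approached as far as the arm can. A call with a gripper value outside its range is refused whole. The fingers move at their own pace and stop on an object; "newtons" is the grip in N (left out, the last holds). Time passes only in rows, so rows that repeat a pose let the fingers close. It gives the time, the measured TCP pose, the force and the opening at its end, in the units of the state.
- env.state(): the state, without advancing time (a new reading comes with each control period).
- env.read_camera(name): name is "scene" or "top" or "wrist"; returns (picture, depth): 384x512x3 uint8, red, green, blue; 384x512 float32, m along the optical axis (not along the pixel's ray), 0 where there is no reading.
- env.camera_params(name): a dict with "intrinsics" (3x3 intrinsics, pixels), "R" (3x3) and "t" (3): a world point X has camera coordinates R X + t; the wrist camera has in their place "tool_from_camera" (4x4, takes a point from camera to tool coordinates, whose origin is the TCP and whose axes are the flange's). Camera axes: x right, y down, z forward; pixel columns grow to the right and rows downward; lengths in m; the calibration is good to about 2 mm. A picture is of the moment at which its call begins: read the wrist's pose just before it. camera_params takes no time and is no camera call.
- env.job_done(): hands the job in, once; it reports no verdict.
The state is a dict: "time": time; "qpos": joint angles; "qvel": joint speeds; "joint_efforts": joint torques, N m; "tool_pos": TCP position; "tcp_rot": TCP orientation; "wrist_force": force on the tool from outside, world axes, zero at the start; "ft_torque": the same for the moment, N m; "width": finger opening in m.
Only numpy, scipy, OpenCV 4.12 (cv2) and the standard library are available. Lean on these libraries where they do the work, as an engineer would, in place of code of your own. Each camera call takes 0.05 s, during which the arm holds its last target.

## Task

Two of the four cutter inserts in the sprung clip strip have been ground down short and are spent: pull the two short ones out of their clips, one at a time, and set each on the steel tray of the tipping box before you pull the next. Then press the treadle all the way down to its stop and hold it there briefly, so that the tray tips both into the bin behind it, and let it spring back up. Leave the two long cutters where they are in their clips.

Things in the scene. Friction and masses are not known exactly. Their poses are not given: they have to be found in the camera images.
- clip_strip: Wooden riser, 74 x 170 mm at the foot, 80 mm high, fixed to the desk, with a steel channel of four sprung clips on top. Origin: centre of its underside; y along the row, x across, z up. Clips at y = -54, -18, +18, +54 mm, x = 0; their pocket floor is 85 mm above the desk. Clip jaws and partitions reach up to 103 mm above the desk and are up to 34 mm wide across the row.
- short_0: One of the two short, spent steel cutter inserts; its clip varies. Upright bar 12 mm thick (its x), 16 mm wide (its y), 58 mm long (z); lowest 16 mm grooved, top 6 mm bevelled to an edge. Origin: centre of its foot. It stands upright in its clip, its x across the strip, its top 143 mm above the desk. Grip the 12 mm thickness about 45 mm above the foot. About 70 g.
- short_1: One of the two short, spent steel cutter inserts; its clip varies. Upright bar 12 mm thick (its x), 16 mm wide (its y), 58 mm long (z); lowest 16 mm grooved, top 6 mm bevelled to an edge. Origin: centre of its foot. It stands upright in its clip, its x across the strip, its top 143 mm above the desk. Grip the 12 mm thickness about 45 mm above the foot. About 70 g.
- long_0: One of the two long, good steel cutter inserts; its clip varies. Upright bar 12 mm thick (its x), 16 mm wide (its y), 76 mm long (z); lowest 16 mm grooved, top 6 mm bevelled to an edge. Origin: centre of its foot. It stands upright in its clip, its x across the strip, its top 161 mm above the desk. Grip the 12 mm thickness about 45 mm above the foot. About 95 g.
- long_1: One of the two long, good steel cutter inserts; its clip varies. Upright bar 12 mm thick (its x), 16 mm wide (its y), 76 mm long (z); lowest 16 mm grooved, top 6 mm bevelled to an edge. Origin: centre of its foot. It stands upright in its clip, its x across the strip, its top 161 mm above the desk. Grip the 12 mm thickness about 45 mm above the foot. About 95 g.
- short_0_mid (a point): Middle of insert short_0: on its axis, 29 mm above its foot. Two sprung jaws hold its groove from +x and -x: pulling straight up takes about 8 to 15 N over the first 6 mm, and it is clear of the clip after 20 mm.
- short_1_mid (a point): Middle of insert short_1: on its axis, 29 mm above its foot. Two sprung jaws hold its groove from +x and -x: pulling straight up takes about 8 to 15 N over the first 6 mm, and it is clear of the clip after 20 mm.
- long_0_mid (a point): Middle of insert long_0: on its axis, 38 mm above its foot. Two sprung jaws hold its groove from +x and -x: pulling straight up takes about 8 to 15 N over the first 6 mm, and it is clear of the clip after 20 mm.
- long_1_mid (a point): Middle of insert long_1: on its axis, 38 mm above its foot. Two sprung jaws hold its groove from +x and -x: pulling straight up takes about 8 to 15 N over the first 6 mm, and it is clear of the clip after 20 mm.
- tip_box: Grey sheet-metal tipping box fixed to the desk, 132 mm wide. Origin: on the desk under the middle of the tray; -x toward the treadle (front), +x toward the bin, z up. Along x: treadle to -143 mm, tray -45 to +51 mm, bin +51 to +168 mm. Bin walls stand 148 mm high; its roof, 150 mm above the desk, covers only x > 93 mm.
- tray_mid (a point): Centre of the steel tray's upper face, 78 mm above the desk; axes as the tip_box while level. Inside 87 mm (x) by 108 mm (y), 14 mm rims at front and sides, open toward the bin. Inserts may stand or lie anywhere on it. Its front tips up about a hinge at its back edge, to 1.15 rad with the treadle fully down.
- bin_floor (a point): Centre of the bin's inner floor, 8 mm above the desk; axes as the tip_box. The bin is 109 mm (x) by 124 mm (y) inside.
- tray: The moving steel tray of tray_mid. Origin on its hinge line, 44 mm behind the tray centre at its upper face; axes as the tip_box while level.
- pedal_pad (a point): Centre of the upper face of the treadle's ribbed pad (56 mm along x, 64 mm along y), about 62 mm above the desk at rest, sloping up 0.17 rad toward the front; it goes down 23 mm to its stop, where it slopes down 0.18 rad toward the front. Press it from above.
- timber_box: Open wooden box, not used here, fixed on the desk on the robot's side of the clip strip; about 0.13 m high, within x 0.37 to 0.60, y -0.35 to 0.00 m. Carry things over it.
- eyelet_press: Tall green hand press, not used here, fixed on the desk between clip strip and tipping box; its column and lever rise to about 0.45 m. It stands within x 0.44 to 0.68, y 0.09 to 0.28 m, its lever leaning away over the far edge of the desk near y = 0.1 m. Carry things round it on the robot's side.
- pedal (a joint): Angle of the treadle: 0 at rest (up), 0.35 rad at its stop (fully down). Its hinge lies 66 mm behind the pad centre. Sprung: about 4 N at the pad to start, 10 to 20 N to reach the stop with the loaded tray; it returns by itself.

How it is judged:
By the outcome, as a careful person would: the job done as asked, in the order asked, and still so for the second after the job is handed in, with the robot touching nothing.
It also fails if it takes over 72 s, if anything falls off the work surface, if the arm or the gripper's body presses on something with over 40 N, if the wrist force passes 120 N, or if a joint passes its speed limit or range.

## Working session

There is one attempt and no reset: what is moved stays moved. The work goes in short steps, Python scripts to look and compute and a tool call to move; the robot and the scene stay as the last step left them, time stands still between calls to the robot, and variables do not carry over. Pictures are saved under pics/ and viewed, and the job is handed in when it is done.

Besides the shell and the picture viewer there is one more tool, called as name([rows], argument=value, ...), one row to a line, values as JSON. apply_moves: Moves the arm, as the interface text tells. Its arguments: {"type":"object","properties":{"deltas":{"type":"array","items":{"type":"array","items":{"type":"number"}}},"newtons":{"type":"number"}},"required":["deltas"]}

```bash
mkdir -p pics; ls
python3 - <<'E'
from bench import env
import cv2,numpy as np
np.set_printoptions(precision=4,suppress=True)
s=env.state();print(s)
for n in ["scene","top","wrist"]:
    p=env.camera_params(n);print(n,p)
    a,d=env.read_camera(n)
    np.savez(f"pics/{n}0.npz",a=a,d=d)
    cv2.imwrite(f"pics/{n}0.png",a[:,:,::-1])
E
```

```text
pics
{'time': 0.0, 'qpos': array([-1.4316,  0.2592,  0.0207,  1.3337, -0.    ,  1.4182]), 'qvel': array([ 0.0013,  0.0007, -0.0007, -0.0008,  0.0013,  0.0001]), 'joint_efforts': array([ -0.0023, -55.5636,  34.4537,   0.0133,  -0.0002,  -0.    ]), 'tool_pos': array([ 0.1582, -0.5265,  0.2307]), 'tcp_rot': array([ 0.9894,  0.1454,  0.    , -0.0007]), 'wrist_force': array([-0.399 ,  0.4284,  0.4453]), 'ft_torque': array([-0.0179, -0.0361,  0.0211]), 'width': 0.08533326126086489}
scene {'intrinsics': array([[440.4137,   0.    , 259.2497],
       [  0.    , 440.4137, 188.6521],
       [  0.    ,   0.    ,   1.    ]]), 'R': array([[-0.591 , -0.8066,  0.0146],
       [-0.4622,  0.3236, -0.8256],
       [ 0.6612, -0.4947, -0.564 ]]), 't': array([0.4199, 0.2939, 0.8407])}
top {'intrinsics': array([[421.5478,   0.    , 250.3831],
       [  0.    , 421.5478, 193.0352],
       [  0.    ,   0.    ,   1.    ]]), 'R': array([[-0.0296, -0.9996,  0.0027],
       [-0.9767,  0.0283, -0.2128],
       [ 0.2126, -0.0089, -0.9771]]), 't': array([0.1386, 0.5606, 1.2055])}
wrist {'intrinsics': array([[327.9205,   0.    , 258.8499],
       [  0.    , 327.9205, 189.6667],
       [  0.    ,   0.    ,   1.    ]]), 'tool_from_camera': array([[-0.0009, -0.9527, -0.3039,  0.0784],
       [ 1.    , -0.0006, -0.0009, -0.0004],
       [ 0.0006, -0.3039,  0.9527, -0.1427],
       [ 0.    ,  0.    ,  0.    ,  1.    ]])}
```

View pics/scene0.png

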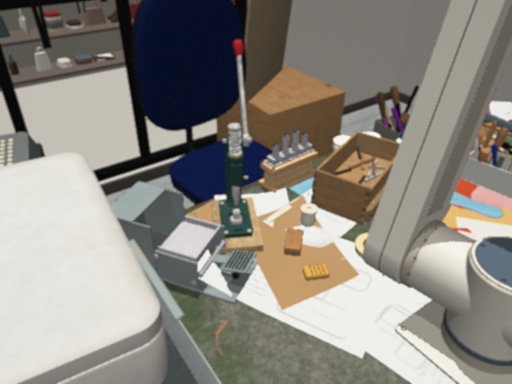

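View pics/top0.png

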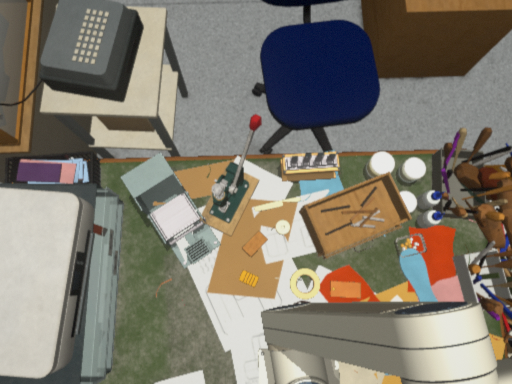

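View pics/wrist0.png

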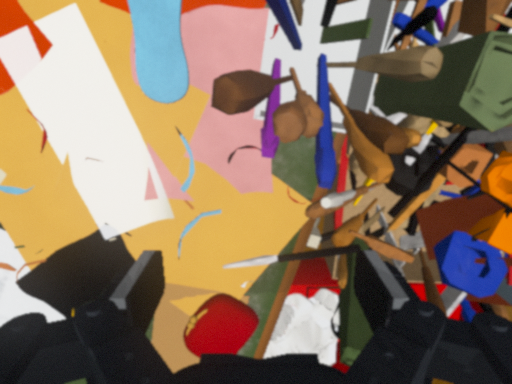

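The scene view shows the strip near (288,160), the tray near (190,240) and the treadle near (240,262). In the top view they are at about (310,163), (175,217) and (200,248). I'll enlarge crops of both.

```bash
cat > h.py <<'E'
import numpy as np,cv2
from bench import env
from scipy.spatial.transform import Rotation as Ro
np.set_printoptions(precision=4,suppress=True)
def load(f): z=np.load(f"pics/{f}.npz"); return z['a'],z['d'],z
def cam(n,z=None):
    p=env.camera_params(n)
    if n!="wrist": return p["intrinsics"],p["R"],p["t"]
    T=np.eye(4);T[:3,:3]=Ro.from_quat(z['q']).as_matrix();T[:3,3]=z['p']
    W=np.linalg.inv(T@p["tool_from_camera"]);return p["intrinsics"],W[:3,:3],W[:3,3]
def cloud(C,d):
    K,R,t=C;v,u=np.mgrid[:d.shape[0],:d.shape[1]]
    c=np.stack([(u-K[0,2])/K[0,0]*d,(v-K[1,2])/K[1,1]*d,d],-1)
    return (c-t)@R
def ray(C,u,v):
    K,R,t=C;return -R.T@t,R.T@np.array([(u-K[0,2])/K[0,0],(v-K[1,2])/K[1,1],1.])
def plane(C,u,v,z):
    o,r=ray(C,u,v);return o+r*(z-o[2])/r[2]
def tri(L):
    A=np.zeros((3,3));b=np.zeros(3)
    for C,u,v in L:
        o,r=ray(C,u,v);r=r/np.linalg.norm(r);P=np.eye(3)-np.outer(r,r);A+=P;b+=P@o
    x=np.linalg.solve(A,b);return x
def proj(C,X):
    K,R,t=C;c=R@np.asarray(X)+t;return (K@c/c[2])[:2]
def snap(n,f):
    s=env.state();a,d=env.read_camera(n)
    np.savez(f"pics/{f}.npz",a=a,d=d,p=s["tool_pos"],q=s["tcp_rot"]);cv2.imwrite(f"pics/{f}.png",a[:,:,::-1]);return a,d
E
python3 - <<'E'
from h import *
for n,(u0,v0,w,hh) in {"scene":(100,120,230,190),"top":(110,130,240,140)}.items():
    a,d,z=load(n+"0")
    c=a[v0:v0+hh,u0:u0+w];cv2.imwrite(f"pics/{n}0c.png",cv2.resize(c,None,fx=3.3,fy=3.1,interpolation=cv2.INTER_CUBIC)[:,:,::-1])
    P=cloud(cam(n),d)
    pts={"scene":[(190,240),(240,262),(288,160),(288,178)],"top":[(175,217),(200,248),(310,163),(310,172),(150,175)]}[n]
    for u,v in pts: print(n,u,v,P[v,u])
E
```

```text
scene 190 240 [0.4965 0.3443 0.0782]
scene 240 262 [0.3921 0.2845 0.0615]
scene 288 160 [ 0.6299 -0.0388  0.0849]
scene 288 178 [ 0.6306 -0.0435  0.0229]
top 175 217 [0.4962 0.3455 0.0721]
top 200 248 [0.4045 0.274  0.0599]
top 310 163 [ 0.6408 -0.0559  0.1018]
top 310 172 [ 0.6208 -0.0587  0.0739]
top 150 175 [0.6034 0.402  0.1551]
```

View pics/scene0c.png

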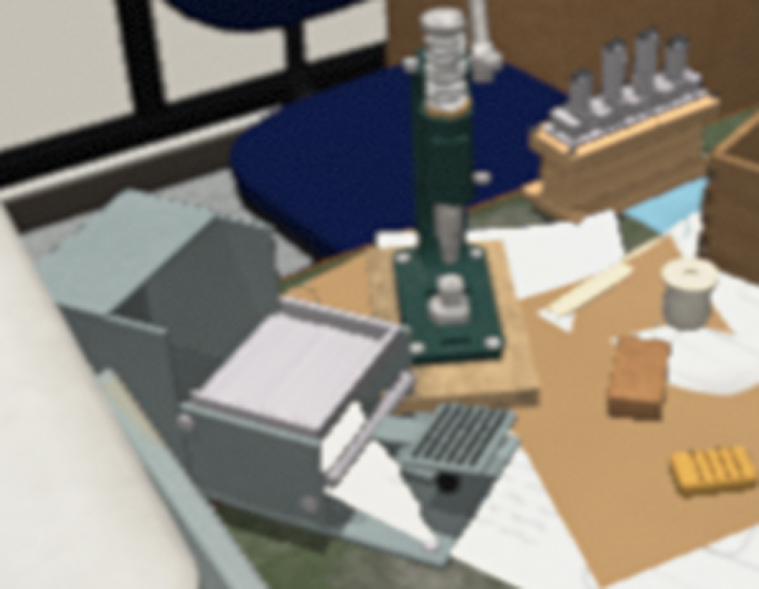

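View pics/top0c.png

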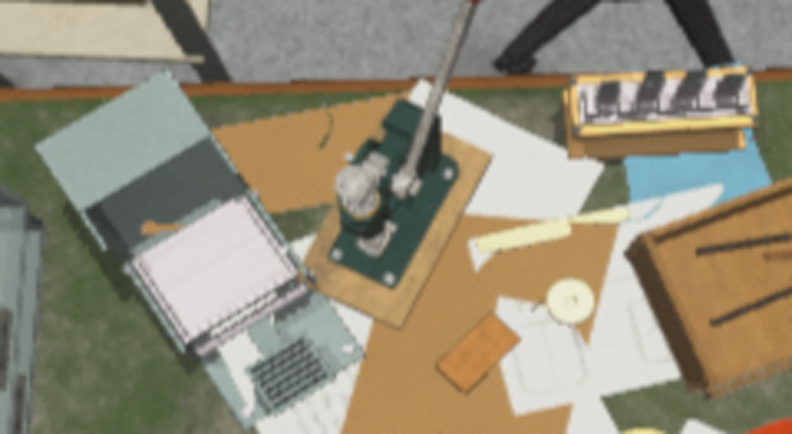

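In the scene crop, the first cutter (left, +y, 582,75) and the last (677,42) look short and the middle two long. I'll measure this in both views.

Run:
```python
from h import *
for n in ["scene","top"]:
    a,d,z=load(n+"0");P=cloud(cam(n),d)
    m=(P[...,2]>.112)&(P[...,2]<.2)&(P[...,0]>.59)&(P[...,0]<.72)&(P[...,1]>-.16)&(P[...,1]<.06)&(d>0)
    k,l,st,c=cv2.connectedComponentsWithStats(m.astype(np.uint8),connectivity=4)
    for i in range(1,k):
        if st[i,4]<4: continue
        q=P[l==i];print(n,c[i],st[i],q.mean(0),q[:,2].max(),"top pt px",)
    # strip wooden/steel top: z .08-.105
    m=(P[...,2]>.075)&(P[...,2]<.112)&(P[...,0]>.57)&(P[...,0]<.72)&(P[...,1]>-.18)&(P[...,1]<.08)&(d>0)
    q=P[m][:,:2].astype(np.float32);print(n,"strip",cv2.minAreaRect(q),q.min(0),q.max(0))
    # tray
    m=(np.abs(P[...,2]-.078)<.008)&(P[...,0]>.42)&(P[...,0]<.58)&(P[...,1]>.26)&(P[...,1]<.43)&(a.min(-1)>150)
    m=cv2.morphologyEx(m.astype(np.uint8),cv2.MORPH_OPEN,np.ones((3,3)))
    k,l,st,c=cv2.connectedComponentsWithStats(m);i=1+st[1:,4].argmax()
    q=P[l==i];print(n,"tray",st[i],q.mean(0),cv2.minAreaRect(q[:,:2].astype(np.float32)))
    # box walls bin roof z~.15
    m=(np.abs(P[...,2]-.15)<.006)&(P[...,0]>.45)&(P[...,0]<.72)&(P[...,1]>.3)&(P[...,1]<.55)&(d>0)
    q=P[m];print(n,"roof",q.mean(0),cv2.minAreaRect(q[:,:2].astype(np.float32)))
```

```text
scene [295.5495 137.0631] [292 128   8  18 111] [ 0.6475 -0.0769  0.1376] 0.1638715709252057 top pt px
scene [304.7826 136.3043] [301 131   8  12  69] [ 0.6489 -0.1131  0.1287] 0.14324846048260814 top pt px
scene [285.8947 140.7105] [282 132   8  18 114] [ 0.6462 -0.0411  0.1376] 0.1606161165419809 top pt px
scene [276.04 147.56] [273 142   7  12  75] [ 0.6447 -0.006   0.128 ] 0.14333122389201897 top pt px
scene strip ((0.6476836800575256, -0.06192407011985779), (0.060698095709085464, 0.1761741191148758), 1.6818774938583374) [ 0.6154 -0.1505] [0.6761 0.026 ]
scene tray [ 162  221   52   35 1085] [0.5047 0.344  0.0781] ((0.5061571002006531, 0.34290796518325806), (0.08528237789869308, 0.10026516765356064), 31.762958526611328)
scene roof [0.5986 0.41   0.1497] ((0.5883957743644714, 0.40181654691696167), (0.11736439913511276, 0.13494454324245453), 31.997066497802734)
top [319.6316 156.6667] [316 153   9   9  57] [ 0.647  -0.0781  0.1424] 0.16471075136119148 top pt px
top [307.3396 157.4151] [304 154   8   8  53] [ 0.6453 -0.0426  0.1439] 0.16394293827541584 top pt px
top [331.7209 156.7442] [328 154   8   7  43] [ 0.6489 -0.1148  0.1322] 0.14429044066666225 top pt px
top [294.5 159. ] [292 156   6   7  40] [ 0.6449 -0.0071  0.1332] 0.14703889131414782 top pt px
top strip ((0.6483175158500671, -0.061318762600421906), (0.06092508137226105, 0.17114442586898804), 2.3900198936462402) [ 0.6156 -0.1478] [0.6802 0.0241]
top tray [ 152  195   45   42 1087] [0.4992 0.3463 0.0775] ((0.5000051856040955, 0.34659671783447266), (0.08957776427268982, 0.10819298774003983), 32.104496002197266)
top roof [0.5981 0.4153 0.1493] ((0.5628365874290466, 0.4406166672706604), (0.11802860349416733, 0.22772589325904846), 33.868038177490234)
```

The short cutters are the outer two, at y ≈ -0.006 and y ≈ -0.114. The strip is yawed about 2° and the box about 32°. Before choosing the wrist orientation I'll check the press's extents, and measure the pad too.

Run:
```python
from h import *
Q=[]
for n in ["scene","top"]:
    a,d,z=load(n+"0");P=cloud(cam(n),d)
    m=(P[...,2]>.03)&(P[...,2]<.5)&(P[...,0]>.40)&(P[...,0]<.85)&(P[...,1]>.03)&(P[...,1]<.29)&(d>0)
    Q.append(P[m])
Q=np.vstack(Q)
for z0 in np.arange(.05,.5,.05):
    q=Q[(Q[:,2]>z0)&(Q[:,2]<z0+.05)&(Q[:,0]>.44)]
    if len(q)>3: print("z%.2f"%z0,len(q),np.percentile(q,1,axis=0)[:2],np.percentile(q,99,axis=0)[:2])
q=Q[(Q[:,2]>.14)]
for nm,p in {"strip+y":(.645,-.006),"tray":(.5,.345),"camstrip":(.645,.072),"tray_r":(.52,.325)}.items():
    D=np.hypot(q[:,0]-p[0],q[:,1]-p[1]);i=D.argmin();print(nm,D[i],q[i])
# pad
for n in ["scene","top"]:
    a,d,z=load(n+"0");P=cloud(cam(n),d)
    m=(P[...,2]>.05)&(P[...,2]<.08)&(P[...,0]>.35)&(P[...,0]<.47)&(P[...,1]>.22)&(P[...,1]<.35)&(d>0)
    c=P-[.5,.345,0];th=np.radians(32);X=c[...,0]*np.cos(th)+c[...,1]*np.sin(th);Y=-c[...,0]*np.sin(th)+c[...,1]*np.cos(th)
    m&=(X<-.08)
    print(n,"pad box coords",X[m].min(),X[m].max(),Y[m].min(),Y[m].max(),P[m].mean(0),m.sum())
```

```text
z0.05 931 [0.4445 0.0312] [0.6178 0.2895]
z0.10 236 [0.5145 0.1424] [0.6237 0.2145]
z0.15 377 [0.5014 0.1418] [0.6196 0.2249]
z0.20 725 [0.503  0.1595] [0.6105 0.2238]
z0.25 744 [0.5113 0.1544] [0.5667 0.2181]
z0.30 380 [0.511  0.1347] [0.598  0.2172]
z0.35 249 [0.5947 0.1151] [0.6369 0.1395]
z0.40 325 [0.6309 0.0977] [0.6586 0.1239]
strip+y 0.10313162547417641 [0.6464 0.0971 0.419 ]
tray 0.12077660880007057 [0.5195 0.2258 0.1847]
camstrip 0.02516124034094275 [0.6464 0.0971 0.419 ]
tray_r 0.09920072282553868 [0.5195 0.2258 0.1847]
scene pad box coords -0.14775072658621022 -0.08004599515639918 -0.03224390951472798 0.033606719318946286 [0.397  0.2857 0.0614] 592
top pad box coords -0.14771097347135423 -0.08020554905280505 -0.031115125651725688 0.033243418902880885 [0.399  0.2829 0.0604] 434
```

```bash
cat >> h.py <<'E'
def go(targets):
    "targets: (x,y,z,yawdeg of tool x) -> row numbers from present pose"
    s=env.state();p=s["tool_pos"];R=Ro.from_quat(s["tcp_rot"])
    for x,y,z,w in targets:
        c,sn=np.cos(np.radians(w)),np.sin(np.radians(w))
        G=Ro.from_matrix(np.array([[c,sn,0],[sn,-c,0],[0,0,-1.]]))
        print((x,y,z,w),"->",np.round(R.inv().apply(np.array([x,y,z])-p)*100,2),np.round(np.degrees((R.inv()*G).as_rotvec()),1))
    print("now",p,R.as_matrix()[:,0],R.as_matrix()[:,2],s["time"])
E
python3 -c "
from h import *
go([(.20,-.45,.29,30),(.60,-.06,.27,92)])"
```

```text
(0.2, -0.45, 0.29, 30) -> [ 6.21 -6.13 -5.91] [ -0.1  -0.  -13.3]
(0.6, -0.06, 0.27, 92) -> [ 55.73 -31.97  -3.88] [ -0.   -0.  -75.3]
now [ 0.1582 -0.5265  0.2308] [0.9577 0.2877 0.0002] [-0.0001  0.0011 -1.    ] 0.15
```

apply_moves([
  [0,3,-3,-3,0,0,-7],
  [0,6.2,-6.1,-5.9,0,0,-13.3],
  [0,55.7,-32,-3.9,0,0,-75.3],
  [0,55.7,-32,-3.9,0,0,-75.3],
  [0,55.7,-32,-3.9,0,0,-75.3],
  [0,55.7,-32,-3.9,0,0,-75.3],
  [0,55.7,-32,-3.9,0,0,-75.3],
  [0,55.7,-32,-3.9,0,0,-75.3],
  [0,55.7,-32,-3.9,0,0,-75.3],
  [0,55.7,-32,-3.9,0,0,-75.3],
  [0,55.7,-32,-3.9,0,0,-75.3],
  [0,55.7,-32,-3.9,0,0,-75.3],
  [0,55.7,-32,-3.9,0,0,-75.3],
  [0,55.7,-32,-3.9,0,0,-75.3],
  [0,55.7,-32,-3.9,0,0,-75.3],
  [0,55.7,-32,-3.9,0,0,-75.3],
  [0,55.7,-32,-3.9,0,0,-75.3],
  [0,55.7,-32,-3.9,0,0,-75.3],
  [0,55.7,-32,-3.9,0,0,-75.3],
  [0,55.7,-32,-3.9,0,0,-75.3],
], newtons=60)

```text
time: 1.82
tool_pos: [0.599, -0.0608, 0.2704]
tcp_rot: [0.695, 0.719, -0.0, -0.0]
wrist_force: [0.1, -0.1, -0.2]
width: 0.0852
```

```bash
python3 -c "
from h import *
go([(.60,-.06,.27,92)]);snap('wrist','w1')"
```

```text
(0.6, -0.06, 0.27, 92) -> [0.07 0.1  0.04] [-0.  0. -0.]
now [ 0.599  -0.0608  0.2704] [-0.0343  0.9994 -0.0001] [-0.0002 -0.0001 -1.    ] 1.8167
```

View pics/w1.png

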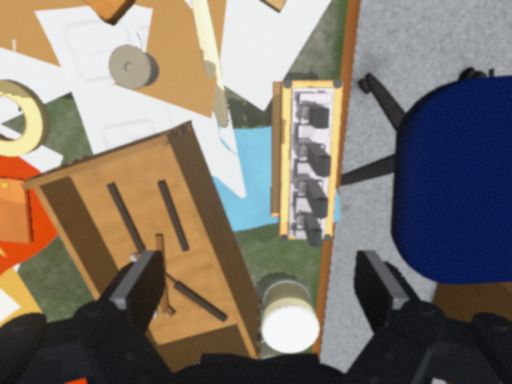

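The wrist view shows the strip at (280–342, 80–240), with the four cutters at about (310,115), (312,155), (312,190) and (312,228). I'll measure them here and triangulate against the other views.

Run:
```python
from h import *
V={}
V['w']=(load("w1"),cam("wrist",load("w1")[2]))
V['s']=(load("scene0"),cam("scene"));V['t']=(load("top0"),cam("top"))
px={}
for n,((a,d,z),C) in V.items():
    P=cloud(C,d)
    m=(P[...,2]>.112)&(P[...,2]<.2)&(P[...,0]>.60)&(P[...,0]<.70)&(P[...,1]>-.16)&(P[...,1]<.06)&(d>0)
    m=m.astype(np.uint8)
    k,l,st,c=cv2.connectedComponentsWithStats(m,connectivity=4)
    r=[]
    for i in range(1,k):
        if st[i,4]<10: continue
        q=P[l==i];zt=np.percentile(q[:,2],95)
        hi=(l==i)&(P[...,2]>zt-.004);v,u=np.nonzero(hi)
        sl=q[(q[:,2]>.118)&(q[:,2]<zt-.006)]
        rect=cv2.minAreaRect(sl[:,:2].astype(np.float32)) if len(sl)>5 else None
        r.append((q[:,1].mean(),u.mean(),v.mean(),zt,P[hi].mean(0),rect))
    r.sort(key=lambda x:-x[0]);px[n]=r
    for x in r: print(n,np.round(x[1:4],3),x[4],x[5])
for j in range(4):
    L=[(V[n][1],px[n][j][1],px[n][j][2]) for n in px if len(px[n])==4]
    X=tri(L);print(j,X,[np.round(proj(C,X)-(u,v),1) for C,u,v in L])
(a,d,z),C=V['w'];P=cloud(C,d)
m=(P[...,2]>.08)&(P[...,2]<.11)&(P[...,0]>.60)&(P[...,0]<.70)&(P[...,1]>-.16)&(P[...,1]<.06)&(d>0)
print(cv2.minAreaRect(P[m][:,:2].astype(np.float32)))
```

```text
w [321.546 118.367   0.143] [ 0.6486 -0.0065  0.1409] ((0.648962140083313, -0.0064153606072068214), (0.012421349063515663, 0.015946581959724426), 1.521928071975708)
w [322.952 166.612   0.16 ] [ 0.6498 -0.0425  0.1587] ((0.6500740647315979, -0.04199567064642906), (0.012455683201551437, 0.015854937955737114), 4.929386615753174)
w [320.515 208.471   0.16 ] [ 0.6511 -0.0781  0.1587] ((0.6475874185562134, -0.07592998445034027), (0.019555270671844482, 0.009642037563025951), 56.92583084106445)
w [314.947 237.784   0.142] [ 0.6525 -0.1136  0.1406] ((0.6528111100196838, -0.11339695006608963), (0.012464147061109543, 0.015211823396384716), 2.2575671672821045)
s [276.    143.4     0.141] [ 0.6456 -0.006   0.1404] ((0.6443884372711182, -0.007480071857571602), (0.01901882514357567, 0.010829298757016659), 71.5062026977539)
s [286.278 133.778   0.159] [ 0.6474 -0.0422  0.1582] ((0.6454596519470215, -0.04120687395334244), (0.018209828063845634, 0.015214310958981514), 51.271244049072266)
s [296.529 130.176   0.159] [ 0.6478 -0.079   0.1583] ((0.6468420624732971, -0.07708792388439178), (0.019810365512
[... 644 characters left out ...]
17785469070076942, 0.010072286240756512), 51.4558219909668)
t [332.062 155.438   0.142] [ 0.6503 -0.1143  0.1405] ((0.6490011811256409, -0.11512042582035065), (0.017379796132445335, 0.008139561861753464), 84.89227294921875)
0 [ 0.6479 -0.0077  0.1388] [array([-1.5,  1.3]), array([-0.1,  0. ]), array([-0.3, -0.4])]
1 [ 0.6491 -0.0432  0.157 ] [array([-1.4,  0.4]), array([-0.1,  0. ]), array([-0. , -0.3])]
2 [ 0.6503 -0.0797  0.1568] [array([-1.5,  1. ]), array([-0.4,  0.1]), array([ 0. , -0.2])]
3 [ 0.6516 -0.1145  0.1395] [array([-1.2,  0.3]), array([-0.1,  0.1]), array([-0. , -0.3])]
((0.6506810188293457, -0.06026380509138107), (0.058175455778837204, 0.17069827020168304), 2.087484359741211)
```

The short cutters' tops measure 0.142, which agrees with 143 mm. Cutter A is at (0.648, -0.007) and B at (0.652, -0.114), with the strip yawed 2.1°. I'll go to A first, with the fingers partly closed.

```bash
python3 -c "
from h import *
go([(.648,-.007,.17,92.1),(.648,-.007,.111,92.1)])"
```

```text
(0.648, -0.007, 0.17, 92.1) -> [ 5.23  5.08 10.06] [ 0.   0.  -0.2]
(0.648, -0.007, 0.111, 92.1) -> [ 5.23  5.08 15.96] [ 0.   0.  -0.2]
now [ 0.599  -0.061   0.2706] [-0.0339  0.9994 -0.0002] [ 0.0001 -0.0002 -1.    ] 1.8667
```

apply_moves([
  [0.45,2.5,2.5,3,0,0,0],
  [0.45,5.2,5.1,5,0,0,-0.2],
  [0.45,5.2,5.1,8,0,0,-0.2],
  [0.45,5.2,5.1,10,0,0,-0.2],
  [0.45,5.2,5.1,10,0,0,-0.2],
])

```text
time: 2.28
tool_pos: [0.6466, -0.0066, 0.1659]
tcp_rot: [0.694, 0.72, -0.002, -0.003]
wrist_force: [-1.1, -0.8, 0.0]
width: 0.0471
```

```bash
python3 -c "
from h import *
print(env.state()['width']);go([(.648,-.007,.111,92.1)]);snap('wrist','w2')"
```

```text
0.047084587758720396
(0.648, -0.007, 0.111, 92.1) -> [-0.06  0.18  5.48] [-0.4 -0.1  0.1]
now [ 0.6466 -0.0066  0.1659] [-0.0381  0.9993  0.0012] [-0.007   0.0009 -1.    ] 2.2833
```

View pics/w2.png

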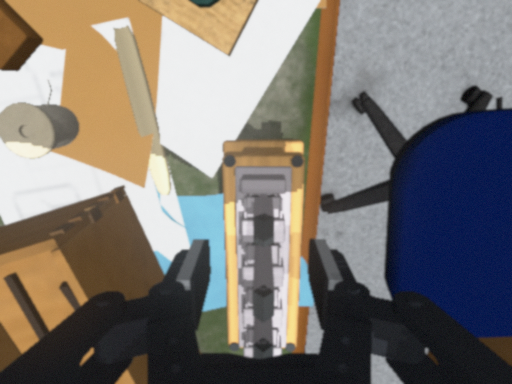

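Run:
```python
from h import *
a,d,z=load("w2");C=cam("wrist",z);P=cloud(C,d)
print(proj(C,[.648,-.007,.142]),proj(C,[.649,-.043,.16]),C[1])
m=(P[...,2]>.112)&(P[...,2]<.2)&(P[...,0]>.63)&(P[...,0]<.67)&(P[...,1]>-.16)&(P[...,1]<.06)&(d>0)
k,l,st,c=cv2.connectedComponentsWithStats(m.astype(np.uint8),connectivity=4)
for i in range(1,k):
    if st[i,4]>20: q=P[l==i];print(c[i],q.mean(0),q.min(0),q.max(0))
go([(.648,-.007,.111,92.1)])
```

```text
[260.8773 233.8815] [260.0776 309.4226] [[ 0.9993  0.0372 -0.0071]
 [ 0.0376 -0.9525  0.3022]
 [ 0.0045 -0.3022 -0.9532]]
[262.9537 223.4802] [ 0.649  -0.0035  0.135 ] [ 0.6429 -0.0153  0.1121] [0.6553 0.0023 0.144 ]
[262.4649 304.9661] [ 0.6506 -0.0496  0.1469] [ 0.6442 -0.0793  0.1121] [ 0.6574 -0.0333  0.1619]
(0.648, -0.007, 0.111, 92.1) -> [-0.01  0.09  5.78] [-0.2 -0.   0.1]
now [ 0.6473 -0.007   0.1688] [-0.0376  0.9993  0.0006] [-0.0039  0.0005 -1.    ] 2.3333
```

apply_moves([
  [0.45,0,0.1,2,0,0,0],
  [0.45,0,0.1,4,0,0,0],
  [0.45,0,0.1,5.9,0,0,0],
  [0.45,0,0.1,5.9,0,0,0],
  [0.45,0,0.1,5.9,0,0,0],
  [1,0,0.1,5.9,0,0,0],
  [1,0,0.1,5.9,0,0,0],
  [1,0,0.1,5.9,0,0,0],
  [1,0,0.1,5.9,0,0,0],
  [1,0,0.1,5.9,0,0,0],
  [1,0,0.1,5.9,0,0,0],
], newtons=60)

```text
time: 3.25
tool_pos: [0.6503, -0.0065, 0.1129]
tcp_rot: [0.693, 0.721, 0.001, 0.001]
wrist_force: [-1.4, -1.0, 6.1]
width: 0.0107
```

apply_moves([
  [1,0,0,-0.3,0,0,0],
  [1,0,0,-0.6,0,0,0],
  [1,0,0,-1.0,0,0,0],
  [1,0,0,-1.5,0,0,0],
  [1,0,0,-2.0,0,0,0],
  [1,0,0,-3.0,0,0,0],
  [1,0,0,-4.5,0,0,0],
  [1,0,0,-6.0,0,0,0],
  [1,0,0,-6.0,0,0,0],
])

```text
time: 4.0
tool_pos: [0.6512, -0.0064, 0.1755]
tcp_rot: [0.693, 0.721, 0.002, 0.002]
wrist_force: [0.6, 0.2, 0.5]
width: 0.0108
```

```bash
python3 -c "
from h import *
snap('wrist','w3');print(env.state()['wrist_force'],env.state()['width'])
go([(.56,-.01,.21,95),(.42,.03,.24,100),(.37,.16,.24,110),(.40,.28,.24,118),(.50,.345,.20,122)])"
```

```text
[-0.0902 -0.4576 -1.0445] 0.010821875600630646
(0.56, -0.01, 0.21, 95) -> [-0.02 -9.07 -3.67] [ 0.2  0.  -2.8]
(0.42, 0.03, 0.24, 100) -> [  4.52 -22.89  -6.73] [ 0.2  0.1 -7.8]
(0.37, 0.16, 0.24, 110) -> [ 17.7  -27.39  -6.76] [  0.2   0.1 -17.8]
(0.4, 0.28, 0.24, 118) -> [ 29.58 -23.92  -6.75] [  0.2   0.1 -25.8]
(0.5, 0.345, 0.2, 122) -> [ 35.69 -13.7   -2.71] [  0.2   0.1 -29.8]
now [ 0.6508 -0.0063  0.1737] [-0.0388  0.9992 -0.0007] [ 0.0043 -0.0006 -1.    ] 4.05
```

View pics/w3.png

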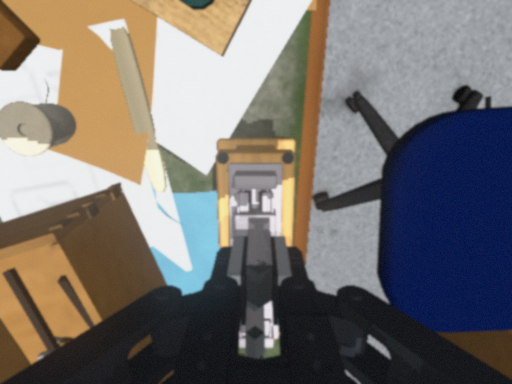

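The insert is held at (258,245) and its clip is empty. I'll carry it round the press on the robot's side to hover over the tray.

```bash
python3 -c "
from h import *
go([(.48,.3645,.20,122)])"
```

```text
(0.48, 0.3645, 0.2, 122) -> [ 37.72 -15.62  -2.72] [  0.2   0.1 -29.8]
now [ 0.6508 -0.0063  0.1737] [-0.0388  0.9992 -0.0007] [ 0.0043 -0.0006 -1.    ] 4.05
```

apply_moves([
  [1,0,-3,-2,0,0,0],
  [1,0,-7,-3.5,0,0,-2],
  [1,0,-11,-4,0,0,-3],
  [1,1.5,-15,-5,0,0,-5],
  [1,3,-19,-6,0,0,-7],
  [1,5,-22.5,-6.5,0,0,-9],
  [1,8,-24.5,-6.5,0,0,-11],
  [1,11,-26,-6.5,0,0,-13],
  [1,14,-27,-6.5,0,0,-16],
  [1,17.7,-27.4,-6.5,0,0,-18],
  [1,21.5,-26.5,-6.5,0,0,-21],
  [1,25.5,-25,-6.5,0,0,-24],
  [1,29.5,-23.5,-6,0,0,-26],
  [1,32,-21.5,-5,0,0,-28],
  [1,34.5,-18.5,-4,0,0,-30],
  [1,37.6,-15.8,-3,0,0,-30],
  [1,37.6,-15.8,-2.7,0,0,-30],
  [1,37.6,-15.8,-2.7,0,0,-30],
  [1,37.6,-15.8,-2.7,0,0,-30],
])

```text
time: 5.63
tool_pos: [0.4767, 0.3631, 0.1973]
tcp_rot: [0.483, 0.876, -0.001, -0.001]
wrist_force: [-0.8, -0.4, -1.0]
width: 0.011
```

```bash
python3 -c "
from h import *
snap('wrist','w4');print(env.state()['wrist_force'],env.state()['width'])
snap('top','t4')
go([(.48,.3645,.20,122)])"
```

```text
[-0.3735 -0.1227 -0.115 ] 0.010965690030014913
(0.48, 0.3645, 0.2, 122) -> [-0.02  0.36 -0.1 ] [0.  0.  0.2]
now [0.4768 0.3627 0.199 ] [-0.5328  0.8462 -0.0001] [ 0.0005  0.0002 -1.    ] 5.7333
```

View pics/w4.png

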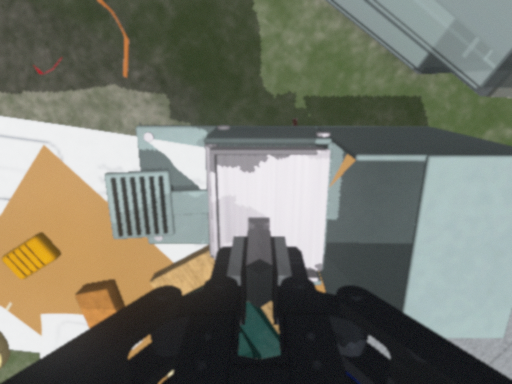

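The view shows the tray at columns 215–328, the bin to its right, the pad at (140,205) and the held insert at (258,240). I'll measure the tray and pad in box axes.

Run:
```python
from h import *
a,d,z=load("w4");C=cam("wrist",z);P=cloud(C,d)
m=(np.abs(P[...,2]-.078)<.006)&(P[...,0]>.42)&(P[...,0]<.58)&(P[...,1]>.28)&(P[...,1]<.43)&(a.min(-1)>150)
q=P[m];print("tray",q.mean(0),cv2.minAreaRect(q[:,:2].astype(np.float32)))
th=np.radians(32);O=np.array([.502,.345,0])
c=P-O;X=c[...,0]*np.cos(th)+c[...,1]*np.sin(th);Y=-c[...,0]*np.sin(th)+c[...,1]*np.cos(th)
print("tray box",X[m].min(),X[m].max(),Y[m].min(),Y[m].max())
r=(P[...,2]>.145)&(P[...,2]<.155)&(X>.08)&(X<.2)&(abs(Y)<.1);print("roof",X[r].min(),X[r].max(),Y[r].min(),Y[r].max())
p=(P[...,2]>.045)&(P[...,2]<.08)&(X<-.07)&(X>-.17)&(abs(Y)<.05);p=cv2.morphologyEx(p.astype(np.uint8),cv2.MORPH_OPEN,np.ones((5,5)))>0
print("pad",np.percentile(X[p],[1,99]),np.percentile(Y[p],[1,99]),P[p].mean(0))
A=np.c_[X[p],Y[p],np.ones(p.sum())];print("pad plane",np.linalg.lstsq(A,P[...,2][p],rcond=None)[0])
# roof edge yaw
e=P[r];print(cv2.minAreaRect(e[:,:2].astype(np.float32)))
```

```text
tray [0.4971 0.359  0.0779] ((0.49735215306282043, 0.35211431980133057), (0.09229397773742676, 0.12438617646694183), 32.378570556640625)
tray box -0.04644497373547344 0.04585905142881111 -0.05342080472127099 0.07097145403316243
roof 0.08016885827448542 0.1630318766217615 -0.0645195957486176 0.06846404446601695
pad [-0.1458 -0.0722] [-0.0281  0.0338] [0.4027 0.2881 0.0603]
pad plane [-0.2024 -0.0055  0.0371]
((0.604387640953064, 0.41207975149154663), (0.07556802779436111, 0.1366240382194519), 35.927032470703125)
```

apply_moves([
  [1,0,0,3,0,0,0],
  [1,0,0,6,0,0,0],
  [1,0,0,8,0,0,0],
  [1,0,0,8.7,0,0,0],
  [1,0,0,9.1,0,0,0],
  [1,0,0,9.2,0,0,0],
  [1,0,0,9.2,0,0,0],
])

```text
time: 6.32
tool_pos: [0.4779, 0.3635, 0.1079]
tcp_rot: [0.483, 0.875, 0.001, 0.001]
wrist_force: [0.6, -0.0, 0.2]
width: 0.0108
```

apply_moves([
  [1,0,0,0.1,0,0,0],
  [1,0,0,0.2,0,0,0],
  [1,0,0,0.2,0,0,0],
])

```text
time: 6.57
tool_pos: [0.4779, 0.3637, 0.1059]
tcp_rot: [0.483, 0.876, 0.001, 0.001]
wrist_force: [-1.2, -1.0, 5.8]
width: 0.0106
```

Contact at 5.8 N, so the foot is on the tray. I'll release and rise.

apply_moves([
  [0.8,0,0,0,0,0,0],
  [0.6,0,0,0,0,0,0],
  [0.5,0,0,0,0,0,0],
  [0.5,0,0,0,0,0,0],
  [0.5,0,0,-1,0,0,0],
  [0.5,0,0,-3,0,0,0],
  [0.5,0,0,-6,0,0,0],
  [0.5,0,0,-9.5,0,0,0],
  [0.5,0,0,-13,0,0,0],
  [0.5,0,0,-13,0,0,0],
])

```text
time: 7.4
tool_pos: [0.479, 0.3643, 0.2421]
tcp_rot: [0.483, 0.876, 0.004, 0.003]
wrist_force: [-0.3, -0.8, -0.5]
width: 0.0426
```

```bash
python3 -c "
from h import *
snap('wrist','w5')
go([(.40,.28,.25,118),(.37,.16,.25,110),(.42,.0,.25,100),(.56,-.09,.22,95),(.6515,-.1138,.18,92.1),(.6515,-.1138,.115,92.1)])"
```

```text
(0.4, 0.28, 0.25, 118) -> [ -2.93 -11.11  -1.19] [0.4 0.  4.2]
(0.37, 0.16, 0.25, 110) -> [-11.48 -20.05  -1.25] [ 0.4 -0.  12.2]
(0.42, 0.0, 0.25, 100) -> [-27.68 -24.35  -1.27] [ 0.4 -0.1 22.2]
(0.56, -0.09, 0.22, 95) -> [-42.76 -17.33   1.78] [ 0.4 -0.1 27.2]
(0.6515, -0.1138, 0.18, 92.1) -> [-49.65 -10.89   5.83] [ 0.4 -0.1 30.1]
(0.6515, -0.1138, 0.115, 92.1) -> [-49.65 -10.93  12.33] [ 0.4 -0.1 30.1]
now [0.4785 0.3641 0.2389] [-0.5332  0.846  -0.0003] [ 0.0062  0.0035 -1.    ] 7.45
```

View pics/w5.png

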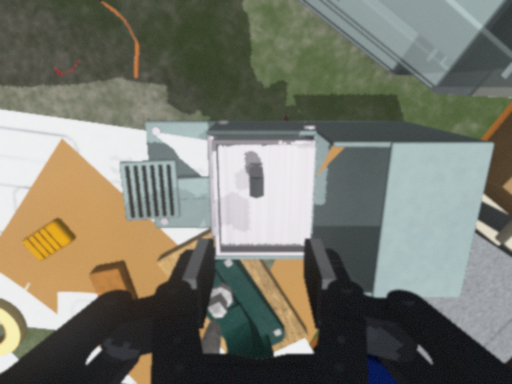

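The insert stands on the tray at (257,178). Next I'll go back round the press to cutter B.

apply_moves([
  [0.45,-1,-3.5,-1,0,0,1],
  [0.45,-2,-7.3,-1.2,0,0,3],
  [0.45,-2.9,-11,-1.2,0,0,4],
  [0.45,-5.5,-14.2,-1.2,0,0,7],
  [0.45,-8.3,-17.2,-1.2,0,0,10],
  [0.45,-11.5,-19.8,-1.2,0,0,12],
  [0.45,-15,-21.8,-1.2,0,0,15],
  [0.45,-19,-23,-1.2,0,0,18],
  [0.45,-23,-24,-1.2,0,0,20],
  [0.45,-27,-24.4,-1.2,0,0,22],
  [0.45,-31,-23,-1,0,0,24],
  [0.45,-35,-21.3,0,0,0,25],
  [0.45,-39,-19.2,0.5,0,0,26],
  [0.45,-42.5,-17.3,1.5,0,0,27],
  [0.45,-45.5,-14.5,2.5,0,0,29],
  [0.45,-48,-12,3.5,0,0,30],
  [0.45,-49.6,-10.9,4.5,0,0,30.1],
  [0.45,-49.6,-10.9,5.3,0,0,30.1],
  [0.45,-49.6,-10.9,5.3,0,0,30.1],
  [0.45,-49.6,-10.9,5.3,0,0,30.1],
])

```text
time: 9.12
tool_pos: [0.6486, -0.114, 0.1805]
tcp_rot: [0.694, 0.72, -0.001, -0.001]
wrist_force: [-0.0, 0.4, 0.6]
width: 0.0471
```

Run:
```python
from h import *
snap('wrist','w6');a,d,z=load("w6");C=cam("wrist",z);P=cloud(C,d)
m=(P[...,2]>.112)&(P[...,2]<.2)&(P[...,0]>.63)&(P[...,0]<.68)&(P[...,1]>-.16)&(P[...,1]<.06)&(d>0)
k,l,st,c=cv2.connectedComponentsWithStats(m.astype(np.uint8),connectivity=4)
for i in range(1,k):
    if st[i,4]>20: q=P[l==i];print(c[i],q.mean(0),q.min(0),q.max(0))
go([(.652,-.1138,.111,92.1)])
```

```text
[267.462  100.2914] [ 0.6505 -0.0426  0.1581] [ 0.6447 -0.0507  0.1538] [ 0.6567 -0.0348  0.1627]
[266.6082 165.1169] [ 0.6517 -0.076   0.1519] [ 0.6455 -0.0866  0.112 ] [ 0.6579 -0.0702  0.1626]
[265.4398 215.1361] [ 0.6529 -0.1116  0.1352] [ 0.6468 -0.1232  0.1121] [ 0.6592 -0.1059  0.1439]
[314.5388 256.4857] [ 0.6736 -0.1076  0.1928] [ 0.6717 -0.1238  0.1821] [ 0.6786 -0.1005  0.2   ]
(0.652, -0.1138, 0.111, 92.1) -> [0.   0.34 7.06] [-0. -0.  0.]
now [ 0.6487 -0.114   0.1816] [-0.0372  0.9993  0.0002] [-0.0007  0.0002 -1.    ] 9.1667
```

View pics/w6.png

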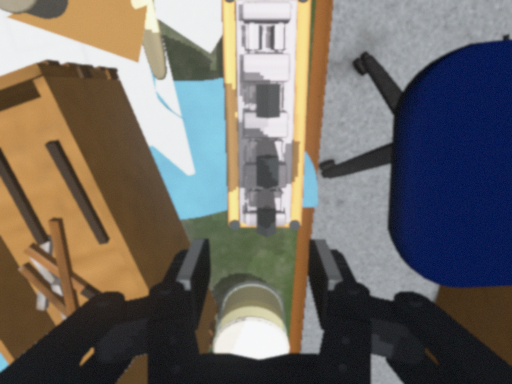

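Run:
```python
from h import *
a,d,z=load("w6");C=cam("wrist",z);P=cloud(C,d)
print("jar",P[335,250],P[300,250]); m=(P[...,2]>.10)&(P[...,2]<.16)&(P[...,0]>.55)&(P[...,0]<.636)&(P[...,1]>-.17)&(P[...,1]<-.09)
print("box near",m.sum(), P[m].max(0) if m.any() else 0)
```

```text
jar [ 0.6457 -0.2614  0.0686] [ 0.6443 -0.2438  0.0394]
box near 1223 [ 0.5667 -0.1235  0.1185]
```

apply_moves([
  [0.45,0,0.4,2,0,0,0],
  [0.45,0,0.4,4,0,0,0],
  [0.45,0,0.4,6,0,0,0],
  [0.45,0,0.4,7.0,0,0,0],
  [0.45,0,0.4,7.0,0,0,0],
  [0.45,0,0.4,7.0,0,0,0],
  [1,0,0.4,7.0,0,0,0],
  [1,0,0.4,7.0,0,0,0],
  [1,0,0.4,7.0,0,0,0],
  [1,0,0.4,7.0,0,0,0],
  [1,0,0.4,7.0,0,0,0],
  [1,0,0.4,7.0,0,0,0],
])

```text
time: 10.17
tool_pos: [0.6539, -0.1144, 0.1125]
tcp_rot: [0.694, 0.72, 0.0, 0.001]
wrist_force: [-1.6, 1.0, 6.5]
width: 0.011
```

apply_moves([
  [1,0,0,-0.3,0,0,0],
  [1,0,0,-0.6,0,0,0],
  [1,0,0,-1.0,0,0,0],
  [1,0,0,-1.5,0,0,0],
  [1,0,0,-2.0,0,0,0],
  [1,0,0,-3.0,0,0,0],
  [1,0,0,-4.5,0,0,0],
  [1,0,0,-7.0,0,0,0],
  [1,0,0,-9.0,0,0,0],
  [1,0,0,-9.0,0,0,0],
])

```text
time: 11.0
tool_pos: [0.6551, -0.1147, 0.2071]
tcp_rot: [0.694, 0.72, 0.002, 0.004]
wrist_force: [0.5, -0.2, 0.3]
width: 0.0109
```

```bash
python3 -c "
from h import *
snap('wrist','w7');print(env.state()['width'])
import math
th=math.radians(32);X,Y=-.012,-.02
x=.502+X*math.cos(th)-Y*math.sin(th);y=.345+X*math.sin(th)+Y*math.cos(th);print(x,y)
go([(.56,-.09,.235,95),(.42,.0,.25,100),(.37,.16,.25,110),(.40,.28,.25,118),(x,y,.20,122)])"
```

```text
0.010533759934387446
0.502421808130787 0.321680006906073
(0.56, -0.09, 0.235, 95) -> [ 2.8  -9.35 -3.07] [ 0.3  0.1 -2.9]
(0.42, 0.0, 0.25, 100) -> [ 12.31 -23.    -4.66] [ 0.3  0.1 -7.9]
(0.37, 0.16, 0.25, 110) -> [ 28.48 -27.4   -4.71] [  0.3   0.2 -17.9]
(0.4, 0.28, 0.25, 118) -> [ 40.36 -23.96  -4.72] [  0.3   0.2 -25.9]
(0.502421808130787, 0.321680006906073, 0.2, 122) -> [ 44.16 -13.6    0.33] [  0.3   0.2 -29.9]
now [ 0.6547 -0.1146  0.2049] [-0.037   0.9993 -0.0019] [ 0.0055 -0.0017 -1.    ] 11.05
```

View pics/w7.png

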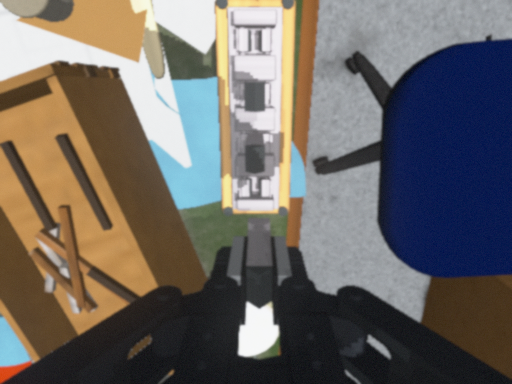

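The second cutter is held at (258,240), both outer clips are empty, and the long ones remain at (255,95) and (257,155). I'll carry it to the tray.

apply_moves([
  [1,1.2,-4,-1.3,0,0,-1],
  [1,2.8,-8,-2.7,0,0,-3],
  [1,5,-11.5,-3.5,0,0,-4],
  [1,7.5,-15,-4,0,0,-5],
  [1,10,-18.5,-4.5,0,0,-7],
  [1,12.3,-22,-4.7,0,0,-8],
  [1,16,-23.8,-4.7,0,0,-10],
  [1,20,-25.2,-4.7,0,0,-13],
  [1,24,-26.4,-4.7,0,0,-15],
  [1,28,-27.3,-4.7,0,0,-18],
  [1,32,-26.7,-4.7,0,0,-20],
  [1,36,-25.5,-4.7,0,0,-23],
  [1,40,-24,-4.5,0,0,-26],
  [1,42,-20.5,-3.5,0,0,-28],
  [1,43.5,-17,-1.5,0,0,-29],
  [1,44.2,-14,0,0,0,-30],
  [1,44.2,-13.6,0.3,0,0,-30],
  [1,44.2,-13.6,0.3,0,0,-30],
  [1,44.2,-13.6,0.3,0,0,-30],
])

```text
time: 12.63
tool_pos: [0.5007, 0.3221, 0.1976]
tcp_rot: [0.484, 0.875, -0.001, -0.001]
wrist_force: [-0.3, 0.6, 0.1]
width: 0.0109
```

```bash
python3 -c "
from h import *
snap('wrist','w8');print(env.state()['width'],env.state()['wrist_force'])
go([(.5024,.3217,.108,122)])"
```

```text
0.010699710428027918 [0.0561 0.0231 0.2031]
(0.5024, 0.3217, 0.108, 122) -> [-0.14  0.14  9.07] [-0.  -0.   0.1]
now [0.5005 0.3221 0.1987] [-0.5314  0.8471  0.0001] [-0.0004 -0.0001 -1.    ] 12.6833
```

View pics/w8.png

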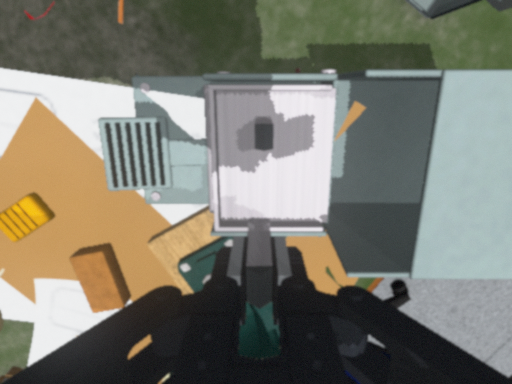

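The first insert still stands at (264,132) and the second hovers over the tray at (258,228). I'll lower it.

apply_moves([
  [1,0,0,3,0,0,0],
  [1,0,0,6,0,0,0],
  [1,0,0,8,0,0,0],
  [1,0,0,8.7,0,0,0],
  [1,0,0,9.1,0,0,0],
  [1,0,0,9.3,0,0,0],
  [1,0,0,9.3,0,0,0],
  [1,0,0,9.3,0,0,0],
])

```text
time: 13.35
tool_pos: [0.5018, 0.3227, 0.1069]
tcp_rot: [0.484, 0.875, 0.001, 0.001]
wrist_force: [0.2, 0.2, -1.4]
width: 0.0107
```

apply_moves([
  [1,0,0,0.1,0,0,0],
  [1,0,0,0.2,0,0,0],
  [1,0,0,0.2,0,0,0],
])

```text
time: 13.6
tool_pos: [0.5019, 0.3228, 0.1054]
tcp_rot: [0.484, 0.875, 0.001, 0.001]
wrist_force: [-1.9, -0.8, 11.3]
width: 0.011
```

Contact at 11 N. I'll release and rise.

apply_moves([
  [0.8,0,0,-0.1,0,0,0],
  [0.6,0,0,-0.1,0,0,0],
  [0.5,0,0,-0.1,0,0,0],
  [0.5,0,0,-0.1,0,0,0],
  [0.5,0,0,-1,0,0,0],
  [0.5,0,0,-3,0,0,0],
  [0.5,0,0,-6,0,0,0],
  [0.5,0,0,-9.5,0,0,0],
  [0.5,0,0,-13,0,0,0],
  [0.5,0,0,-13,0,0,0],
])

```text
time: 14.43
tool_pos: [0.503, 0.3233, 0.241]
tcp_rot: [0.484, 0.875, 0.004, 0.003]
wrist_force: [0.2, -0.1, 1.7]
width: 0.0428
```

```bash
python3 -c "
from h import *
snap('wrist','w9')
import math
th=math.radians(32)
def b(X,Y): return (.502+X*math.cos(th)-Y*math.sin(th),.345+X*math.sin(th)+Y*math.cos(th))
print(b(-.118,.002))
go([(*b(-.118,.002),.20,122),(*b(-.118,.002),.075,122)])"
```

```text
(0.4008704861250753, 0.28416562301279463)
(0.4008704861250753, 0.28416562301279463, 0.2, 122) -> [  2.11 -10.71   3.7 ] [0.4 0.1 0.1]
(0.4008704861250753, 0.28416562301279463, 0.075, 122) -> [  2.13 -10.79  16.2 ] [0.4 0.1 0.1]
now [0.5026 0.3231 0.2377] [-0.5317  0.8469 -0.0009] [ 0.0064  0.0029 -1.    ] 14.4833
```

View pics/w9.png

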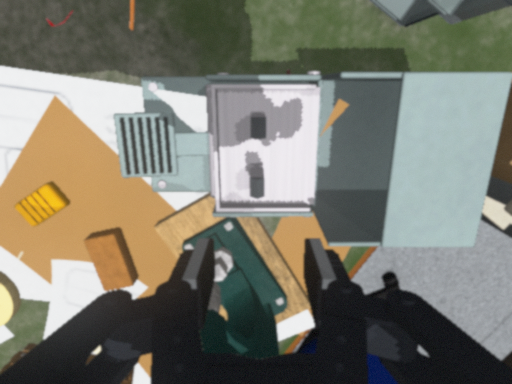

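Both inserts stand on the tray, at (258,125) and (257,180). I'll shut the fingers and move over the pad.

apply_moves([
  [1,0,-3.5,0,0,0,0],
  [1,1,-7,0,0,0,0],
  [1,2.1,-10.7,2,0,0,0],
  [1,2.1,-10.7,6,0,0,0],
  [1,2.1,-10.7,10,0,0,0],
  [1,2.1,-10.7,13.5,0,0,0],
  [1,2.1,-10.7,15.5,0,0,0],
  [1,2.1,-10.7,16.5,0,0,0],
  [1,2.1,-10.7,16.5,0,0,0],
])

```text
time: 15.23
tool_pos: [0.3976, 0.2824, 0.0655]
tcp_rot: [0.484, 0.875, -0.002, -0.002]
wrist_force: [-0.0, 0.7, 0.1]
width: -0.0002
```

apply_moves([
  [1,0,0,0.3,0,0,0],
  [1,0,0,0.6,0,0,0],
  [1,0,0,0.9,0,0,0],
  [1,0,0,1.2,0,0,0],
  [1,0,0,1.5,0,0,0],
  [1,0,0,1.8,0,0,0],
  [1,0,0,2.1,0,0,0],
  [1,0,0,2.4,0,0,0],
])

```text
time: 15.9
tool_pos: [0.3992, 0.2831, 0.0453]
tcp_rot: [0.484, 0.875, 0.0, 0.0]
wrist_force: [-5.1, -3.6, 9.5]
width: -0.0001
```

apply_moves([
  [1,0,0,0.2,0,0,0],
  [1,0,0,0.3,0,0,0],
  [1,0,0,0.3,0,0,0],
])

```text
time: 16.15
tool_pos: [0.3993, 0.2832, 0.0422]
tcp_rot: [0.484, 0.875, 0.0, 0.0]
wrist_force: [-3.8, -2.6, 8.9]
width: 0.0001
```

apply_moves([
  [1,0,0,0.2,0,0,0],
  [1,0,0,0.4,0,0,0],
  [1,0,0,0.4,0,0,0],
])

```text
time: 16.4
tool_pos: [0.3996, 0.2833, 0.0389]
tcp_rot: [0.484, 0.875, 0.001, 0.001]
wrist_force: [-7.1, -4.0, 17.6]
width: 0.0003
```

apply_moves([
  [1,0,0,0.1,0,0,0],
  [1,0,0,0.2,0,0,0],
  [1,0,0,0.2,0,0,0],
])

```text
time: 16.65
tool_pos: [0.3998, 0.2834, 0.0383]
tcp_rot: [0.484, 0.875, 0.001, 0.001]
wrist_force: [-10.9, -5.5, 33.4]
width: -0.0
```

```bash
python3 -c "
from h import *
snap('wrist','w10');snap('scene','s10');snap('top','t10');print(env.state()['wrist_force'],env.state()['tool_pos'])
for n in ('s10','t10'):
    a=cv2.imread(f'pics/{n}.png'); c=a[170:320,100:300] if n[0]=='s' else a[130:290,110:290]
    cv2.imwrite(f'pics/{n}c.png',cv2.resize(c,None,fx=3.5,fy=3.5,interpolation=2))
"
```

```text
[-10.9615  -6.1394  31.8339] [0.3998 0.2834 0.0383]
```

View pics/w10.png

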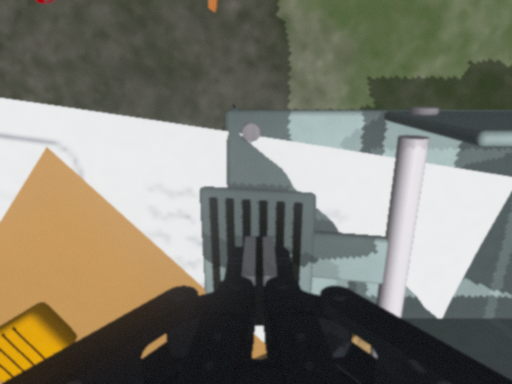

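View pics/s10c.png

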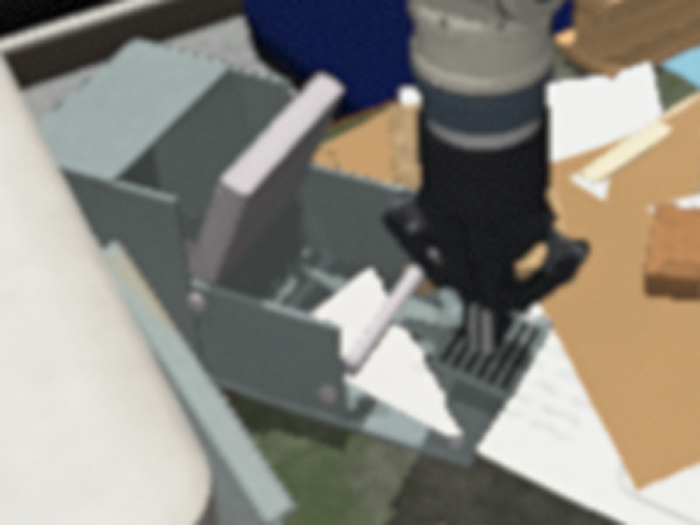

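View pics/t10c.png

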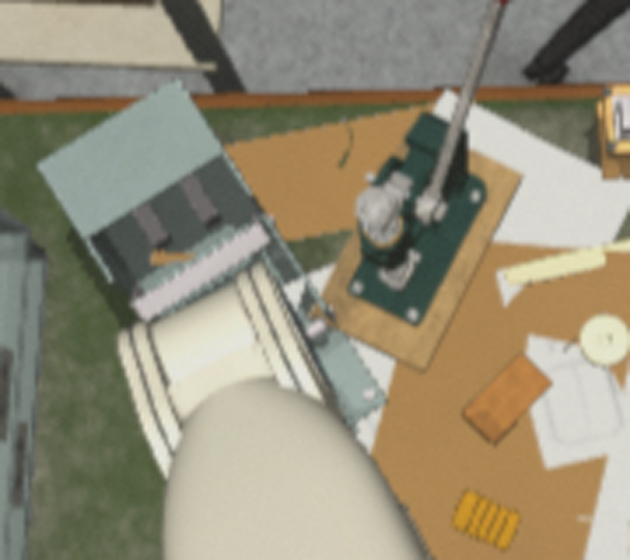

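The force jumped to 33 N while z stayed put, so the treadle is at its stop. The tray is tipped about 65°, and the top view shows both inserts in the bin at crop (150,225) and (200,200). I'll hold briefly, then release.

apply_moves([
  [1,0,0,0,0,0,0],
  [1,0,0,0,0,0,0],
  [1,0,0,0,0,0,0],
  [1,0,0,0,0,0,0],
  [1,0,0,0,0,0,0],
  [1,0,0,0,0,0,0],
  [1,0,0,-0.5,0,0,0],
  [1,0,0,-1,0,0,0],
  [1,0,0,-1.5,0,0,0],
  [1,0,0,-2,0,0,0],
  [1,0,0,-2.5,0,0,0],
  [1,0,0,-3.2,0,0,0],
  [1,0,0,-5,0,0,0],
  [1,0,0,-8,0,0,0],
  [1,0,-3,-12,0,0,0],
  [1,0,-5,-16,0,0,0],
  [1,0,-6,-20,0,0,0],
  [1,0,-6,-20,0,0,0],
])

```text
time: 18.3
tool_pos: [0.3482, 0.2511, 0.2411]
tcp_rot: [0.484, 0.875, 0.003, 0.002]
wrist_force: [1.4, 0.9, 0.3]
width: 0.0001
```

Run:
```python
from h import *
snap('scene','s11');snap('top','t11');print(env.state()['wrist_force'],env.state()['tool_pos'],env.state()['time'])
for n in ('s11','t11'):
    a=cv2.imread(f'pics/{n}.png'); c=a[120:320,100:330] if n[0]=='s' else a[130:290,110:350]
    cv2.imwrite(f'pics/{n}c.png',cv2.resize(c,None,fx=3,fy=3,interpolation=2))
a,d,z=load("s11");P=cloud(cam("scene"),d);print(P[262,240],P[240,190])
```

```text
[-0.5467 -0.1994 -1.5462] [0.349  0.2516 0.2382] 18.4
[0.3907 0.2855 0.0631] [0.4963 0.3444 0.0784]
```

View pics/s11c.png

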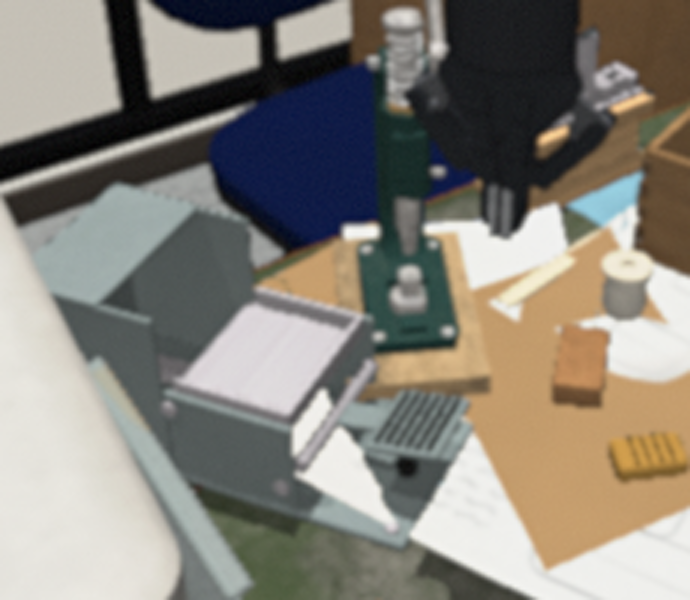

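View pics/t11c.png

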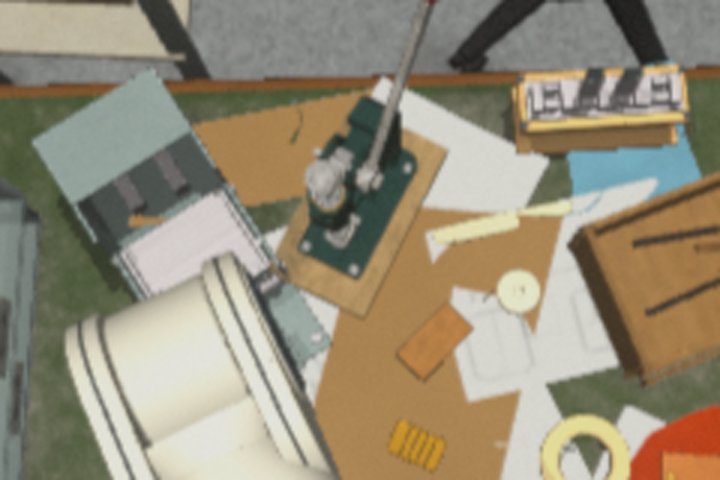

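The tray is back level, the treadle is up, and both inserts lie in the bin. The long cutters are still in the middle clips at crop (595,90) and (628,90). One last check is the insert heights in the bin.

Run:
```python
from h import *
a,d,z=load("t11");P=cloud(cam("top"),d)
for u,v in [(128,193),(172,173)]:
    print(P[130+v//3,110+u//3])
m=(P[...,2]>.112)&(P[...,2]<.2)&(P[...,0]>.6)&(P[...,0]<.7)&(P[...,1]>-.16)&(P[...,1]<.04)&(d>0)
k,l,st,c=cv2.connectedComponentsWithStats(m.astype(np.uint8),connectivity=4)
for i in range(1,k):
    if st[i,4]>9: print(P[l==i].mean(0),P[l==i].max(0)[2])
print(env.state()['wrist_force'],env.job_done())
```

```text
[0.5787 0.4261 0.0208]
[0.599  0.3795 0.0234]
[ 0.6469 -0.0781  0.1432] 0.16144821205030094
[ 0.6454 -0.0429  0.1433] 0.1627144003298911
the job is handed in; nothing more can be done
[-0.5467 -0.1994 -1.5462] None
```

The job is done and handed in at about 18 s. I pulled the two short cutters one at a time from the outer clips and stood each on the tray before pulling the next. Then I pressed the treadle to its stop, held it about 0.8 s, and let it spring back.

- **Treadle:** at the stop the force rose to about 33 N while z stayed at 38 mm.
- **Bin:** both short cutters lie on the bin floor, with their top faces about 21–23 mm above the desk.
- **Tray and treadle:** the tray is level again (78 mm) and the treadle is up (63 mm).
- **Long cutters:** both are still in the two middle clips, tops about 161–163 mm.
- **Robot:** it is clear of everything, with a residual wrist force of about 1.5 N.

No check failed. The views disagreed by a few mm in x on where the cutters and tray stand (at most about 5 mm, for the tray). I relied on the close wrist views for the grasps and took a mean for the tray.

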